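# Roll the pump gauge-up, lift it and hold it level

### The job

Roll the bike pump along the tray until its gauge faces up, then grip it, lift it about 15 cm above the tray and hold it there steady and level with the gauge still facing up so that I can read it; do not lift it before the gauge is up, and keep it level in the air. Leave everything else where it is. Finish while still holding the pump: do not put it down or let it go.

Things in the scene. Friction and masses are not known exactly. Their poses are not given: they have to be found in the camera images.
- pump: bike hand pump, 0.2-0.45 kg, 268 mm long: bare aluminium barrel, 40 mm diameter, 172 mm long; rolls on two black rubber rings, 64 mm diameter, 14 mm wide, centred 91 mm either side of mid-barrel. Origin on the axis at mid-barrel, 32 mm above the tray when lying; centre of mass 6 mm from it towards the knob. x: along the axis to the nozzle; z: out through the gauge
- pump_gauge (a point): middle of the dial of the pump's round gauge: orange, white face, 34 mm across, standing out of the barrel's side 52 mm from mid-barrel towards the nozzle, its face 26 mm from the axis (inside the rings' circle, so it never blocks rolling). At the start it is about 75 degrees (1.3 rad) from straight up, on the right for someone at the knob end looking to the nozzle
- pump_ring (a point): centre of the pump's rubber ring at the nozzle end, on the axis, 91 mm from mid-barrel. Rolling the pump about 42 mm, away from the side where the gauge is, brings the gauge to the top. Pushed slowly it rolls without slipping, and it stops soon after the push ends
- pump_knob (a point): end of the pump's red round pull knob (34 mm diameter, does not pull out), on the axis 136 mm from mid-barrel, at the -x end; the other end is a thin black nozzle with a brass tip, 132 mm from mid-barrel
- trowel: stainless garden trowel with a wooden handle, lying flat, about 310 x 75 x 29 mm; origin on the tray under the neck, x towards the blade tip; bystander
- seed_tray_low: lower of two stacked black plastic seed trays, 230 x 170 x 50 mm; origin at the centre of its underside; bystander
- seed_tray_top: upper of the two stacked black seed trays, 230 x 170 x 50 mm, its rim 100 mm above the tray; origin at the centre of its underside; bystander
- tyre_lever_a: blue plastic bike tyre lever lying flat, about 120 x 20 x 13 mm; origin under its middle; bystander
- tyre_lever_b: second blue tyre lever, the same, beside the first; bystander
- saucer: empty white ceramic saucer, 116 mm across, 18 mm high, near the front lip; origin at the centre of its underside; bystander
- flower_pot: small terracotta pot, 88 mm across the mouth, 75 mm high, upright; origin at the centre of its underside; bystander

How it is judged:
By the outcome, as a careful person would: the job done as asked, in the order asked, and still so for the second after the job is handed in, while the arm keeps its last pose, push and grip.
It also fails if it takes over 42 s, if anything falls off the work surface, if the arm or the gripper's body presses on something with over 40 N, if the wrist force passes 120 N, or if a joint passes its speed limit or range.

### The arm

A 6-joint arm with a two-finger parallel gripper is mounted at the origin on the work surface. World frame = base frame: x ahead of the robot, y to its left, z up, the work surface at z = 0. Lengths are in m, angles in rad, forces in N, time in s.
With the tool pointing down it reaches from about 0.35 to 0.925 m from the base axis. Payload 6.4 kg.
Tool frame: the origin (TCP) lies midway between the tips of the shut fingers; the grasp point (between the pads) lies 19 mm behind it; z points along the fingers, y is the line along which they close (so a half turn about z gives the same grasp; the last joint's range is limited). The gripper opens to 85 mm and grips with 20 to 120 N. Pads are 22 mm wide; open, the fingers measure 114 mm over their backs; the gripper's body (76 mm by 85 mm) begins 54 mm behind the grasp point. The pads swing forward as they close: fully open they stand 13 mm farther back than shut.
Start: joints at [-1.5, 0.245, 1.558, -0, 1.339, -0.174], TCP at [0.158, -0.631, 0.193] pointing down, gripper open.
Joint ranges: [-3.13, 3.13], [-1.02, 2.26], [0.13, 2.54], [-0.95, 4.09], [0.21, 2.88], [-2.74, 2.74]. Speed limits (rad/s): [2.57, 2.57, 3.14, 3.14, 3.14, 3.14].

### API

Orientations are given as a rotation vector (axis times angle).
In Python, from bench import * gives the robot as it stands.
- The arm moves only by the shell command python3 -m jog 'ROWS'. ROWS is JSON, a list of rows, each an object of numbers: "ax", "ay", "az": the turn, a rotation vector about the tool's x, y, z in rad; "x", "y", "z": the shift along the tool's x, y, z in mm; "jaw": the gripper's target within -1 to 1 (shut at 1, half-way at 0, fully open at -1). A call has 1 to 12 rows; each row shifts and turns the commanded pose from where the row before left it, along the tool's axes as they then stand; what a row does not reach is not made up. A row lasts 1/8 s, in which the tool goes at most 62.5 mm and 10.7 degrees, less where a joint would pass 70% of its speed; a pose out of reach is approached as far as the arm can. A call with a gripper value outside its range is refused whole. The fingers move at their own pace and stop on an object; the grip force is fixed at half the most. Time passes only in rows, so rows that do not move let the fingers close. It gives the time, the measured TCP pose, the force, the opening and the grip force at its end, in the units of the state.
- sense(): the state, without advancing time (a new reading comes with each control period).
- grab_frame(name): name is "side" or "top" or "wrist"; returns the picture (384x512x3 uint8, red, green, blue); there is no depth.
- camera_info(name): a dict with "camera_matrix" (3x3 intrinsics, pixels), "position" and "attitude" of the camera in the world. Camera axes: x right, y up, looking along -z (the intrinsics and any distortion apply to the point x, -y, -z); pixel columns grow to the right and rows downward; lengths in m; the calibration is good to about 2 mm. A picture is of the moment at which its call begins: read the wrist's pose just before it. camera_info takes no time and is no camera call; for the wrist camera it gives the pose at the moment of the call.
- hand_in(): hands the job in; it is judged then, once.
Trained networks look in the newest picture that a camera, given by its name, has taken for a name from the list of things; names that differ only in an ending like _2 or _b are one class to them, and where a whole thing is asked for, a point or a joint stands for the part that bears it (a point fixed in the world has none). Each returns a list of dicts, best first, with "score" (0 to 1); they miss things now and then, are a little off and sometimes report something else, mostly with a low value. They report only what shows in the picture. A call takes as long as a camera call.
- look_for(camera, thing): "position" ([x, y, z] in m, in world coordinates, good to about 4 mm: the middle of the surface that is visible of it).
- trace(camera, thing): "pixels" (384x512 bool, what is visible of it).
- landmark_of(camera, thing): "position" ([x, y, z] in m, in world coordinates, good to about 4 mm: a listed point, or the origin of a listed thing).
The state is a dict: "time": time; "q": joint angles; "dq": joint speeds; "effort": joint torques, N m; "tcp_pos": TCP position; "eef_rot": TCP orientation; "ft_force": force on the tool from outside, world axes, zero at the start; "torque": the same for the moment, N m; "grip_width": finger opening in m; "gripper_force": force on a finger pad.
Only numpy, scipy, OpenCV 4.12 (cv2) and the standard library are available. Lean on these libraries where they do the work, as an engineer would, in place of code of your own. Each camera call takes 0.05 s, during which the arm holds its last target. There are 200 camera calls.

## Working session

There is one attempt and no reset: what is moved stays moved. The work goes in short steps, Python scripts to look and compute and a shell command to move; the robot and the scene stay as the last step left them, time stands still between calls to the robot, and variables do not carry over. Pictures are saved under pics/ and viewed, at most 10 in all, crops included, and the job is handed in when it is done.

```bash
mkdir -p pics
cat > h.py <<'E'
from bench import *
import numpy as np, cv2
from scipy.spatial.transform import Rotation as R
def save(c,n):
    im=grab_frame(c); cv2.imwrite(f'pics/{n}.png',im[:,:,::-1].copy()); return im
def lm(c,names):
    for n in names:
        try:
            r=landmark_of(c,n)
            print(c,n,[(np.round(d['position'],4).tolist(),round(d['score'],2)) for d in r[:2]])
        except Exception as e: print(c,n,e)
E
python3 - <<'E'
from h import *
s=sense();print(s['time'],s['tcp_pos'],s['eef_rot'],s['grip_width'])
for c in('top','side'):
    save(c,c+'0'); lm(c,['pump','pump_gauge','pump_ring','pump_knob'])
    if c=='top': lm(c,['trowel','seed_tray_low','tyre_lever_a','saucer','flower_pot'])
    print(camera_info(c))
im=np.hstack([cv2.imread('pics/top0.png'),cv2.imread('pics/side0.png')])
E
```

```text
0.0 [ 0.15749634 -0.62997946  0.19226282] [-3.11617662e+00 -3.83337570e-01 -1.65117663e-04] 0.08528867974079508
top pump [([0.5105, -0.1225, 0.0315], 0.89)]
top pump_gauge [([0.4456, -0.1339, 0.0408], 0.67)]
top pump_ring [([0.4242, -0.1713, 0.0272], 0.56)]
top pump_knob [([0.6187, -0.0597, 0.0317], 0.58)]
top trowel [([0.5561, -0.432, 0.0043], 0.95)]
top seed_tray_low []
top tyre_lever_a [([0.4167, 0.3593, -0.0024], 0.81), ([0.3821, 0.4236, 0.0052], 0.65)]
top saucer [([0.7777, -0.0028, 0.0025], 0.8), ([0.4448, -0.1356, 0.0403], 0.57)]
top flower_pot [([0.7472, -0.2504, -0.0021], 0.91)]
{'camera_matrix': array([[419.08330399,   0.        , 243.57191244],
       [  0.        , 419.08330399, 192.22060454],
       [  0.        ,   0.        ,   1.        ]]), 'position': array([ 0.34787366, -0.00141692,  1.25030287]), 'attitude': array([ 0.17000022, -0.13446721, -1.59168214])}
side pump [([0.5013, -0.1225, 0.0311], 0.8)]
side pump_gauge [([0.4525, -0.128, 0.038], 0.61)]
side pump_ring [([0.4257, -0.1711, 0.0344], 0.9)]
side pump_knob [([0.6231, -0.0597, 0.0325], 0.8)]
{'camera_matrix': array([[470.23848669,   0.        , 256.62965077],
       [  0.        , 470.23848669, 182.28605276],
       [  0.        ,   0.        ,   1.        ]]), 'position': array([0.40281744, 1.18754663, 1.26672936]), 'attitude': array([ 0.08839435, -1.15280506, -2.77600206])}
```

View pics/top0.png

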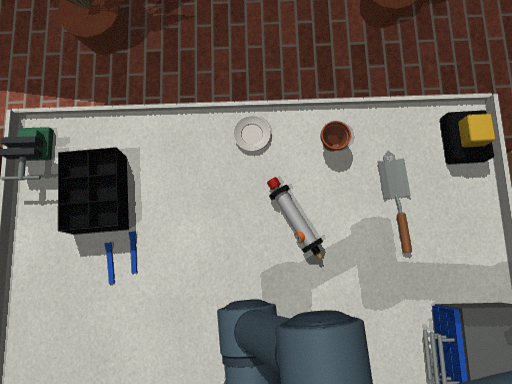

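View pics/side0.png

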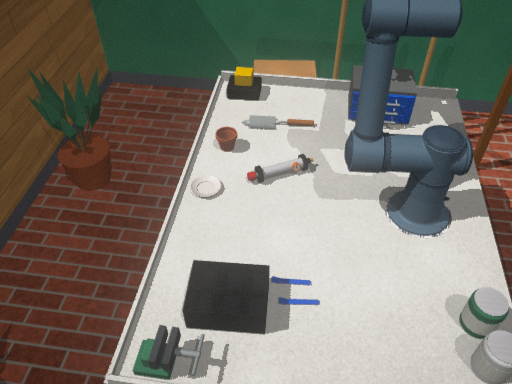

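The networks agree with the picture: in the top view the knob is at (275,183), the nozzle ring at (313,248) and the orange gauge at (301,236). The gauge is on the +y side, so the pump has to roll along (0.49,-0.87). I'll move above it.

```bash
python3 -m jog '[{"x":38.5,"y":-33.8},{"x":38.5,"y":-33.8},{"x":38.5,"y":-33.8},{"x":38.5,"y":-33.8},{"x":38.5,"y":-33.8},{"x":38.5,"y":-33.8},{"x":38.5,"y":-33.8},{"x":38.5,"y":-33.8},{"x":38.5,"y":-33.8},{"x":38.5,"y":-33.8},{"x":38.5,"y":-33.8},{"x":38.5,"y":-33.8}]'
python3 -m jog '[{"az":-0.135},{"az":-0.135},{}]'
cat > m.py <<'E'
from h import *
s=sense();T=R.from_rotvec(s['eef_rot']).as_matrix()
print(s['time'],s['tcp_pos'].round(4),T[:,0].round(3),T[:,2].round(3),s['grip_width'],s['gripper_force'],s['ft_force'].round(1))
import sys
save('wrist',sys.argv[1]); lm('wrist',['pump','pump_gauge','pump_ring','pump_knob'])
E
python3 m.py w1
```

```text
0.75 [ 0.1575 -0.6306  0.1934] [ 0.97   0.242 -0.   ] [-0.  0. -1.] 0.08524418266079765 0.0 [ 0.5  0.5 -0.1]
wrist pump []
wrist pump_gauge []
wrist pump_ring []
wrist pump_knob []invalid input
invalid input
```

View pics/w1.png

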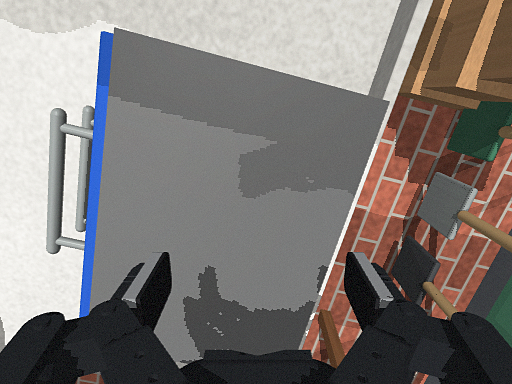

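The rows were refused, so nothing moved. The picture shows the toolbox below the start pose. I'll retry with every key in each row.

```bash
python3 -m jog '[{"x":0,"y":0,"z":-30,"ax":0,"ay":0,"az":0,"jaw":-1},{"x":42,"y":-36.8,"z":0,"ax":0,"ay":0,"az":0,"jaw":-1},{"x":42,"y":-36.8,"z":0,"ax":0,"ay":0,"az":0,"jaw":-1},{"x":42,"y":-36.8,"z":0,"ax":0,"ay":0,"az":0,"jaw":-1},{"x":42,"y":-36.8,"z":0,"ax":0,"ay":0,"az":0,"jaw":-1},{"x":42,"y":-36.8,"z":0,"ax":0,"ay":0,"az":0,"jaw":-1},{"x":42,"y":-36.8,"z":0,"ax":0,"ay":0,"az":0,"jaw":-1},{"x":42,"y":-36.8,"z":0,"ax":0,"ay":0,"az":0,"jaw":-1},{"x":42,"y":-36.8,"z":0,"ax":0,"ay":0,"az":0,"jaw":-1},{"x":42,"y":-36.8,"z":0,"ax":0,"ay":0,"az":0,"jaw":-1},{"x":42,"y":-36.8,"z":0,"ax":0,"ay":0,"az":0,"jaw":-1},{"x":42,"y":-36.8,"z":0,"ax":0,"ay":0,"az":0,"jaw":-1}]' &&
python3 -m jog '[{"x":0,"y":0,"z":0,"ax":0,"ay":0,"az":-0.135,"jaw":-1},{"x":0,"y":0,"z":20,"ax":0,"ay":0,"az":-0.135,"jaw":-1},{"x":0,"y":0,"z":0,"ax":0,"ay":0,"az":0,"jaw":-1}]' &&
python3 m.py w2
```

```text
time: 2.5
tcp_pos: [0.5086, -0.1243, 0.2238]
eef_rot: [3.117, 0.384, 0.001]
ft_force: [0.1, -1.0, -0.5]
grip_width: 0.0852
gripper_force: 0.0
time: 2.88
tcp_pos: [0.5067, -0.1252, 0.2019]
eef_rot: [-3.036, -0.797, 0.004]
ft_force: [0.2, -0.2, 0.3]
grip_width: 0.0853
gripper_force: 0.0
2.875 [ 0.5067 -0.1252  0.2019] [ 0.871  0.491 -0.002] [-0.003  0.001 -1.   ] 0.08533552943299738 0.0 [ 0.2 -0.2  0.3]
wrist pump [([0.5043, -0.124, 0.0288], 0.94)]
wrist pump_gauge [([0.4469, -0.132, 0.0395], 0.63)]
wrist pump_ring [([0.4288, -0.17, 0.0303], 0.69)]
wrist pump_knob [([0.6203, -0.0601, 0.0331], 0.77), ([0.5054, -0.1212, 0.0311], 0.54)]
```

View pics/w2.png

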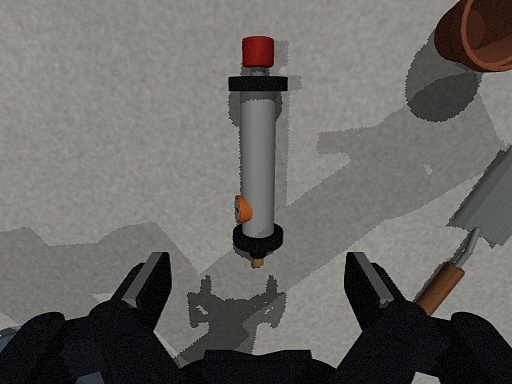

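The wrist view shows the pump aligned with the tool: knob at (258,50), nozzle at (257,262), gauge at (240,208) on the left. I'll triangulate the knob and both rings to check.

```bash
cat > tri.py <<'E'
from h import *
def ray(c,uv):
    i=camera_info(c);K=i['camera_matrix'];d=np.linalg.inv(K)@[*uv,1];d=d*[1,-1,-1]
    d=R.from_rotvec(i['attitude']).apply(d);return np.array(i['position']),d/np.linalg.norm(d)
def tri(rs):
    A=sum(np.eye(3)-np.outer(d,d) for p,d in rs);b=sum((np.eye(3)-np.outer(d,d))@p for p,d in rs)
    return np.linalg.solve(A,b)
E
python3 - <<'E'
from tri import *
ims={c:cv2.imread(f'pics/{f}.png').astype(int) for c,f in(('top','top0'),('side','side0'),('wrist','w2'))}
P={}
roi={'top':(170,200,260,290),'side':(165,185,240,262),'wrist':(30,75,235,280)}
rs=[]
for c,im in ims.items():
    b,g,r=im[...,0],im[...,1],im[...,2]
    a=roi[c];m=np.zeros(r.shape,bool);m[a[0]:a[1],a[2]:a[3]]=1
    m&=(r>80)&(r>2*g)&(r>2*b)
    v,u=np.nonzero(m);print(c,len(u),u.mean(),v.mean());rs.append(ray(c,(u.mean(),v.mean())))
p=tri(rs);print('knob',p,[np.linalg.norm(np.cross(p-o,d)).round(4) for o,d in rs])
# axis at z=.032 from wrist: barrel centre columns at rows
s=sense();T=R.from_rotvec(s['eef_rot']).as_matrix()
for row in(110,130,150,170,185):
    l=ims['wrist'][row].mean(1);print(row,l[225:295:3].astype(int))
for uv in((258,84),(258,238),(258,140)):
    o,d=ray('wrist',uv);q=o+d*((.040-o[2])/d[2]);print(uv,q.round(4),((q-s['tcp_pos'])@T).round(4))
E
```

```text
top 88 273.17045454545456 182.5568181818182
side 34 251.38235294117646 174.35294117647058
wrist 736 257.35597826086956 50.18342391304348
knob [ 0.61206593 -0.06577568  0.04314418] [np.float64(0.0015), np.float64(0.0009), np.float64(0.0021)]
110 [136 132  83  77  75  65  91 106 113 124 125 126 123 119 107  97  84  52
  54 119 115 119 143 141]
130 [138 134 131 139 140  61  95 104 111 124 129 121 120 117 107  94  69 126
 124 121 115 117 148 132]
150 [131 132 143 134 137  70  85 101 114 126 127 123 120 117  99  96  74 118
 116 120 109 111 135 135]
170 [130 133 136 141 133  58  88  98 109 122 124 125 121 116 101  91  70 123
 118 120 123 136 134 132]
185 [133 137 134 131 141  64  87 104 111 121 125 120 117 119 103  95  66 114
 113 113 111 134 135 137]
(258, 84) [ 0.5861 -0.0831  0.04  ] [0.0891 0.0004 0.1644]
(258, 238) [ 0.427 -0.173  0.04 ] [-0.0937  0.0006  0.1642]
(258, 140) [ 0.5341 -0.1124  0.04  ] [0.0294 0.0005 0.1643]
```

Lateral offset is about 0 and mid-barrel is at tool x of about -2 mm, which fits the stated sizes. I'll descend astride the barrel at the centre of mass, then narrow the jaws to about 50 mm.

```bash
python3 -m jog '[{"x":4,"y":0,"z":40,"ax":0,"ay":0,"az":0,"jaw":-1},{"x":0,"y":0,"z":40,"ax":0,"ay":0,"az":0,"jaw":-1},{"x":0,"y":0,"z":40,"ax":0,"ay":0,"az":0,"jaw":-1},{"x":0,"y":0,"z":30,"ax":0,"ay":0,"az":0,"jaw":-1},{"x":0,"y":0,"z":20,"ax":0,"ay":0,"az":0,"jaw":-1},{"x":0,"y":0,"z":19,"ax":0,"ay":0,"az":0,"jaw":-1},{"x":0,"y":0,"z":0,"ax":0,"ay":0,"az":0,"jaw":-1},{"x":0,"y":0,"z":0,"ax":0,"ay":0,"az":0,"jaw":-0.18},{"x":0,"y":0,"z":0,"ax":0,"ay":0,"az":0,"jaw":-0.18},{"x":0,"y":0,"z":0,"ax":0,"ay":0,"az":0,"jaw":-0.18},{"x":0,"y":0,"z":0,"ax":0,"ay":0,"az":0,"jaw":-0.18}]'
python3 m.py w3
```

```text
time: 4.5
tcp_pos: [0.5114, -0.124, 0.0148]
eef_rot: [3.038, 0.8, 0.001]
ft_force: [0.4, 0.0, 0.2]
grip_width: 0.0506
gripper_force: 0.0
4.5 [ 0.5114 -0.124   0.0148] [0.87  0.492 0.   ] [ 0.001 -0.    -1.   ] 0.050555219934581536 0.0 [0.4 0.  0.2]
wrist pump [([0.5077, -0.1218, 0.028], 0.88), ([0.4481, -0.1316, 0.0418], 0.47)]
wrist pump_gauge [([0.452, -0.1333, 0.0402], 0.62)]
wrist pump_ring [([0.4296, -0.1734, 0.0306], 0.67)]
wrist pump_knob []
```

View pics/w3.png

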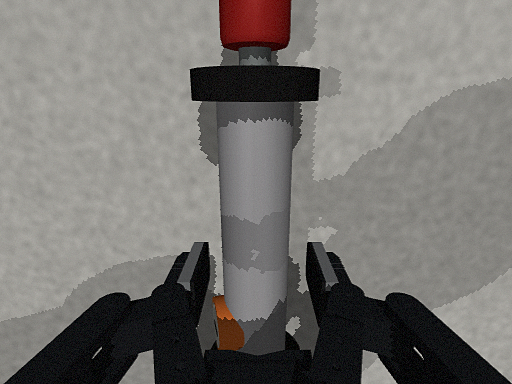

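The pads straddle the barrel evenly (barrel columns 220–292). I'll roll it slowly along +y and stop a bit short.

```bash
python3 -m jog '[{"x":0,"y":2,"z":3,"ax":0,"ay":0,"az":0,"jaw":-0.18},{"x":0,"y":3,"z":0,"ax":0,"ay":0,"az":0,"jaw":-0.18},{"x":0,"y":4,"z":0,"ax":0,"ay":0,"az":0,"jaw":-0.18},{"x":0,"y":4,"z":0,"ax":0,"ay":0,"az":0,"jaw":-0.18},{"x":0,"y":4,"z":0,"ax":0,"ay":0,"az":0,"jaw":-0.18},{"x":0,"y":4,"z":0,"ax":0,"ay":0,"az":0,"jaw":-0.18},{"x":0,"y":4,"z":0,"ax":0,"ay":0,"az":0,"jaw":-0.18},{"x":0,"y":4,"z":0,"ax":0,"ay":0,"az":0,"jaw":-0.18},{"x":0,"y":4,"z":0,"ax":0,"ay":0,"az":0,"jaw":-0.18},{"x":0,"y":4,"z":0,"ax":0,"ay":0,"az":0,"jaw":-0.18},{"x":0,"y":3,"z":0,"ax":0,"ay":0,"az":0,"jaw":-0.18},{"x":0,"y":0,"z":0,"ax":0,"ay":0,"az":0,"jaw":-0.18}]'
python3 m.py w4
python3 - <<'E'
from h import *
for c in('top','side'): save(c,c+'4'); lm(c,['pump','pump_gauge','pump_ring','pump_knob'])
t=cv2.imread('pics/side4.png')[140:200,220:340];w=cv2.imread('pics/w4.png')
cv2.imwrite('pics/c4.png',np.hstack([cv2.resize(w,(400,300)),cv2.resize(t,(400,300))]))
E
```

```text
time: 6.25
tcp_pos: [0.531, -0.159, 0.0114]
eef_rot: [3.038, 0.799, 0.0]
ft_force: [-0.2, 0.9, 0.0]
grip_width: 0.0509
gripper_force: 0.0
6.25 [ 0.531  -0.159   0.0114] [0.87  0.492 0.   ] [ 0. -0. -1.] 0.05088464328444317 0.0 [-0.2  0.9  0. ]
wrist pump [([0.5099, -0.1233, 0.0298], 0.8)]
wrist pump_gauge []
wrist pump_ring []
wrist pump_knob []
top pump [([0.5068, -0.126, 0.0296], 0.74)]
top pump_gauge []
top pump_ring []
top pump_knob [([0.6208, -0.0592, 0.033], 0.96), ([0.5074, -0.1263, 0.0326], 0.58)]
side pump [([0.5049, -0.1233, 0.0291], 0.64)]
side pump_gauge [([0.4554, -0.1274, 0.0412], 0.92)]
side pump_ring [([0.4238, -0.172, 0.0326], 0.56)]
side pump_knob [([0.623, -0.0596, 0.0347], 0.94), ([0.5965, 0.4635, 0.053], 0.2)]
```

View pics/c4.png

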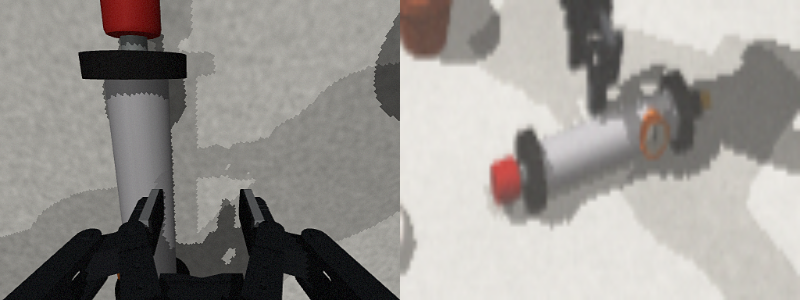

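Unexpected: the pump has not moved (barrel still at its old place), although the tool moved 40 mm and felt no force. I'll project the tool into the pictures to see where the fingers really are.

```bash
cat >> tri.py <<'E'
def proj(c,p):
    i=camera_info(c);q=R.from_rotvec(i['attitude']).inv().apply(np.array(p)-i['position'])*[1,-1,-1]
    u=i['camera_matrix']@q;return u[:2]/u[2]
E
python3 - <<'E'
from tri import *
s=sense();T=R.from_rotvec(s['eef_rot']).as_matrix();o=s['tcp_pos'];print(s['time'],o,s['q'],s['ft_force'])
im=cv2.imread('pics/side4.png');top=cv2.imread('pics/top4.png');w=cv2.imread('pics/w4.png')
def crop(im,c,x0,y0,k,W,H):
    a=cv2.resize(im[y0:y0+H,x0:x0+W],None,fx=k,fy=k,interpolation=cv2.INTER_CUBIC)
    for y,col in((0,(0,255,0)),(-.025,(255,0,255)),(.025,(255,255,0))):
        u=proj(c,o+T@[0,y,-.01]);print(c,y,u);v=(u-[x0,y0])*k
        cv2.circle(a,(int(v[0]),int(v[1])),3,col,-1)
    return a
a=crop(im,'side',220,110,4,100,90);b=crop(top,'top',250,160,4,100,90)
cv2.imwrite('pics/c5.png',np.hstack([a,b]))
for y in(0,-.025,.025):print('wrist',proj('wrist',o+T@[0,y,-.01]),proj('wrist',o+T@[0,y,-.08]))
E
```

```text
7.0 [ 0.53083346 -0.15874425  0.01138785] [-4.95236341e-01  2.64845585e-01  1.90449149e+00  3.91461658e-06
  9.72281824e-01  5.60673343e-01] [ 0.94309668 -0.75208001  0.25015937]
side 0 [275.44237402 164.13798306]
side -0.025 [277.93957055 168.22349085]
side 0.025 [272.98978745 160.12545885]
top 0 [305.69691327 209.68408407]
top -0.025 [298.52020053 214.01585105]
top 0.025 [312.85122288 205.36583931]
wrist [257.52230295 230.53612489] [257.50468781 306.62025673]
wrist [217.10415511 230.51214798] [194.986625   306.57663716]
wrist [297.94493837 230.56010447] [320.03348795 306.66388379]
```

View pics/c5.png

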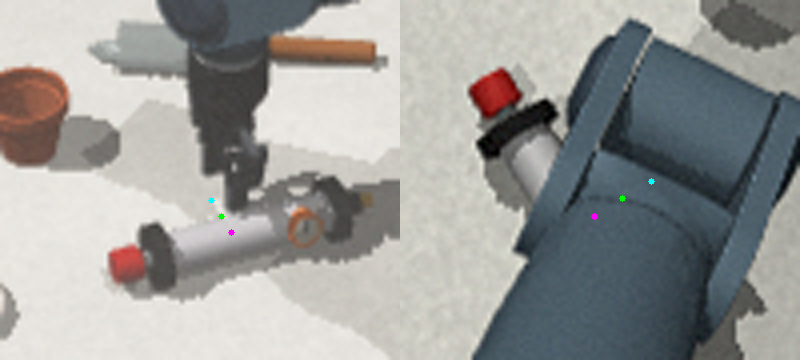

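The side view shows the fingertips ending at barrel-top height (crop (237,210)), about 25–40 mm above where the stated TCP puts them, so they passed over the barrel. The pump is untouched. I'll return to centre and descend further, watching the force.

```bash
python3 -m jog '[{"x":0,"y":0,"z":-15,"ax":0,"ay":0,"az":0,"jaw":-0.18},{"x":0,"y":-10,"z":0,"ax":0,"ay":0,"az":0,"jaw":-0.5},{"x":0,"y":-15,"z":0,"ax":0,"ay":0,"az":0,"jaw":-0.5},{"x":0,"y":-15,"z":0,"ax":0,"ay":0,"az":0,"jaw":-0.5},{"x":0,"y":0,"z":0,"ax":0,"ay":0,"az":0,"jaw":-0.5},{"x":0,"y":0,"z":15,"ax":0,"ay":0,"az":0,"jaw":-0.5},{"x":0,"y":0,"z":8,"ax":0,"ay":0,"az":0,"jaw":-0.5},{"x":0,"y":0,"z":8,"ax":0,"ay":0,"az":0,"jaw":-0.5},{"x":0,"y":0,"z":0,"ax":0,"ay":0,"az":0,"jaw":-0.5}]'
python3 m.py w6
python3 - <<'E'
from tri import *
s=sense();T=R.from_rotvec(s['eef_rot']).as_matrix();o=s['tcp_pos']
im=save('side','side6')[:,:,::-1]
a=cv2.resize(im[110:200,220:340],None,fx=4,fy=4,interpolation=cv2.INTER_CUBIC)
w=cv2.imread('pics/w6.png');w=cv2.resize(w[100:384,120:400],(355,360))
cv2.imwrite('pics/c6.png',np.hstack([w,a[:,:440]]))
E
```

```text
time: 8.12
tcp_pos: [0.5105, -0.1238, -0.0057]
eef_rot: [-3.037, -0.799, 0.002]
ft_force: [-0.9, 0.2, 0.5]
grip_width: 0.0643
gripper_force: 0.0
8.125 [ 0.5105 -0.1238 -0.0057] [ 0.871  0.492 -0.001] [-0.002  0.001 -1.   ] 0.06431045250389435 0.0 [-0.9  0.2  0.5]
wrist pump [([0.5053, -0.1256, 0.0323], 0.84)]
wrist pump_gauge [([0.4468, -0.1308, 0.0425], 0.85)]
wrist pump_ring []
wrist pump_knob []
```

View pics/c6.png

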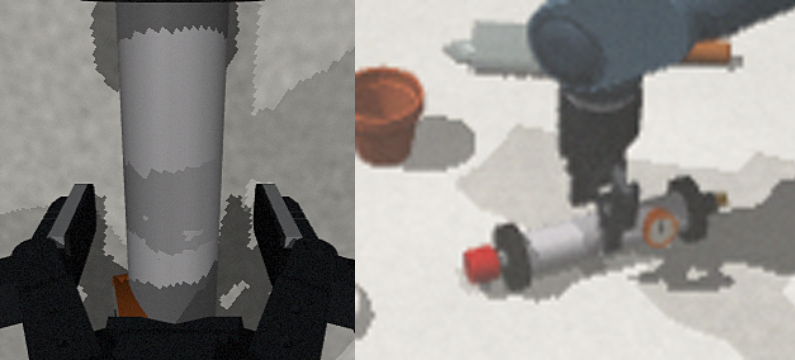

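Run:
```python
from tri import *
s=sense();T=R.from_rotvec(s['eef_rot']).as_matrix();o=s['tcp_pos'];g=s['grip_width']
i=camera_info('wrist');print(i['camera_matrix'][0,0],i['camera_matrix'][:2,2],((i['position']-o)@T).round(4),(T.T@R.from_rotvec(i['attitude']).as_matrix()).round(3).tolist())
for uv,y in(((192.6,246),-g/2),((323.5,246),g/2)):
    p,d=ray('wrist',uv);p=(p-o)@T;d=d@T;print('tool',(p+d*(y-p[1])/d[1]).round(4))
for y in(-g/2,-g/2-.014):
    p,d=ray('side',(288.7,172));p=(p-o)@T;d=d@T;q=p+d*(y-p[1])/d[1];print('side tool',q.round(4),'world',(o+T@q).round(4))
```

```text
303.42758779362447 [257.37269531 193.50557403] [ 0.0816 -0.     -0.1805] [[0.0, 0.948, 0.319], [1.0, -0.001, 0.0], [0.001, 0.319, -0.948]]
tool [ 0.0089 -0.0322 -0.0463]
tool [ 0.01    0.0322 -0.0482]
side tool [-0.0242 -0.0322 -0.0388] world [ 0.4745 -0.108   0.0345]
side tool [-0.0173 -0.0462 -0.0536] world [ 0.4736 -0.0924  0.0494]
```

Contact-free at a reported z of -6 mm, and the wrist view puts the real tips about 47 mm behind the reported TCP, at z≈41 mm. I'll descend 26 mm more and narrow the jaws.

```bash
python3 -m jog '[{"x":0,"y":0,"z":8,"ax":0,"ay":0,"az":0,"jaw":-0.5},{"x":0,"y":0,"z":8,"ax":0,"ay":0,"az":0,"jaw":-0.5},{"x":0,"y":0,"z":5,"ax":0,"ay":0,"az":0,"jaw":-0.4},{"x":0,"y":0,"z":5,"ax":0,"ay":0,"az":0,"jaw":-0.3},{"x":0,"y":0,"z":0,"ax":0,"ay":0,"az":0,"jaw":-0.18},{"x":0,"y":0,"z":0,"ax":0,"ay":0,"az":0,"jaw":-0.18}]'
```

```text
time: 9.18
tcp_pos: [0.5113, -0.124, -0.0305]
eef_rot: [3.038, 0.8, 0.0]
ft_force: [-0.3, 0.4, 0.5]
grip_width: 0.0504
gripper_force: 0.0
```

```bash
python3 -m jog '[{"x":0,"y":2,"z":0,"ax":0,"ay":0,"az":0,"jaw":-0.18},{"x":0,"y":3,"z":0,"ax":0,"ay":0,"az":0,"jaw":-0.18},{"x":0,"y":3,"z":0,"ax":0,"ay":0,"az":0,"jaw":-0.18},{"x":0,"y":3,"z":0,"ax":0,"ay":0,"az":0,"jaw":-0.18},{"x":0,"y":3,"z":0,"ax":0,"ay":0,"az":0,"jaw":-0.18},{"x":0,"y":3,"z":0,"ax":0,"ay":0,"az":0,"jaw":-0.18},{"x":0,"y":3,"z":0,"ax":0,"ay":0,"az":0,"jaw":-0.18},{"x":0,"y":3,"z":0,"ax":0,"ay":0,"az":0,"jaw":-0.18},{"x":0,"y":3,"z":0,"ax":0,"ay":0,"az":0,"jaw":-0.18},{"x":0,"y":2,"z":0,"ax":0,"ay":0,"az":0,"jaw":-0.18},{"x":0,"y":0,"z":0,"ax":0,"ay":0,"az":0,"jaw":-0.18}]'
python3 m.py w7
python3 - <<'E'
from tri import *
im=save('side','side7')[:,:,::-1]; lm('side',['pump','pump_gauge','pump_ring','pump_knob'])
a=cv2.resize(im[110:200,220:340],None,fx=4,fy=4,interpolation=cv2.INTER_CUBIC)
w=cv2.imread('pics/w7.png');w=cv2.resize(w[100:384,120:400],(355,360))
cv2.imwrite('pics/c7.png',np.hstack([w,a[:,:440]]))
E
```

```text
time: 10.55
tcp_pos: [0.525, -0.1485, -0.0306]
eef_rot: [3.038, 0.8, 0.0]
ft_force: [-0.2, 0.0, -0.9]
grip_width: 0.0502
gripper_force: 0.0
10.55 [ 0.525  -0.1485 -0.0306] [0.87  0.492 0.   ] [ 0. -0. -1.] 0.05024348077941594 0.0 [-0.2  0.  -0.9]
wrist pump [([0.519, -0.1451, 0.0321], 0.85)]
wrist pump_gauge []
wrist pump_ring []
wrist pump_knob []
side pump [([0.5158, -0.1443, 0.0308], 0.59)]
side pump_gauge [([0.468, -0.1589, 0.0533], 0.75), ([0.3787, 0.4214, 0.0019], 0.61)]
side pump_ring [([0.4371, -0.1948, 0.0332], 0.77)]
side pump_knob [([0.6361, -0.0814, 0.0364], 0.75)]
```

View pics/c7.png

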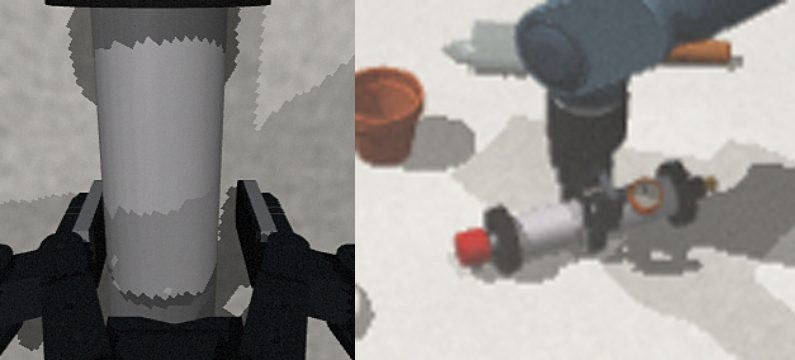

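The pump rolls now. The gauge (crop (645,195)) is about 33° from the top, which leaves about 18 mm to go. Continuing.

```bash
python3 -m jog '[{"x":0,"y":3,"z":0,"ax":0,"ay":0,"az":0,"jaw":-0.18},{"x":0,"y":3,"z":0,"ax":0,"ay":0,"az":0,"jaw":-0.18},{"x":0,"y":3,"z":0,"ax":0,"ay":0,"az":0,"jaw":-0.18},{"x":0,"y":3,"z":0,"ax":0,"ay":0,"az":0,"jaw":-0.18},{"x":0,"y":3,"z":0,"ax":0,"ay":0,"az":0,"jaw":-0.18},{"x":0,"y":1.5,"z":0,"ax":0,"ay":0,"az":0,"jaw":-0.18},{"x":0,"y":0,"z":0,"ax":0,"ay":0,"az":0,"jaw":-0.18},{"x":0,"y":0,"z":0,"ax":0,"ay":0,"az":0,"jaw":-0.18}]'
cat > g.py <<'E'
from tri import *
import sys
n=sys.argv[1];s=sense();T=R.from_rotvec(s['eef_rot']).as_matrix();o=s['tcp_pos']
w=save('wrist','w'+n)[:,:,::-1];im=save('side','side'+n)[:,:,::-1]
A={}
for k in('pump','pump_gauge','pump_ring','pump_knob'):
    L=[]
    for _ in range(3):
        if _: grab_frame('side')
        r=landmark_of('side',k)
        if r: L.append(r[0]['position'])
    A[k]=np.median(L,0) if L else np.full(3,np.nan)
    print(k,A[k].round(4),'tool',((A[k]-o)@T).round(4))
x=A['pump_ring']-A['pump_knob'];x/=np.linalg.norm(x);print('tilt deg',np.degrees(np.arcsin(x[2])))
m=(A['pump_ring']-.091*x+A['pump_knob']+.136*x)/2
v=A['pump_gauge']-m;v-=x*(v@x);lat=np.cross(x,[0,0,1]);print('r',np.linalg.norm(v),'angle deg (+=still right)',np.degrees(np.arctan2(v@lat,v[2])))
b=np.full((360,440,3),0,np.uint8)
u=proj('side',A['pump_gauge']) if not np.isnan(A['pump_gauge'][0]) else (285,150)
x0,y0=int(u[0])-30,int(u[1])-24
b=cv2.resize(im[y0:y0+48,x0:x0+59],(440,360),interpolation=cv2.INTER_CUBIC)
cv2.imwrite(f'pics/c{n}.png',np.hstack([cv2.resize(w[100:384,120:400],(355,360)),b]))
E
python3 g.py 8
```

```text
time: 12.05
tcp_pos: [0.533, -0.1626, -0.0306]
eef_rot: [-3.038, -0.8, 0.0]
ft_force: [0.4, -0.2, -0.4]
grip_width: 0.0503
gripper_force: 0.0
pump [ 0.5259 -0.1599  0.0307] tool [-0.0048 -0.0059 -0.0613]
pump_gauge [ 0.4839 -0.1841  0.0595] tool [-0.0533 -0.0055 -0.0901]
pump_ring [ 0.4436 -0.2094  0.0328] tool [-0.1008 -0.0033 -0.0634]
pump_knob [ 0.6457 -0.0956  0.0336] tool [ 0.1311 -0.0028 -0.0642]
tilt deg -0.1976243919455461
r 0.02663300134269998 angle deg (+=still right) 4.893986536852774
```

View pics/c8.png

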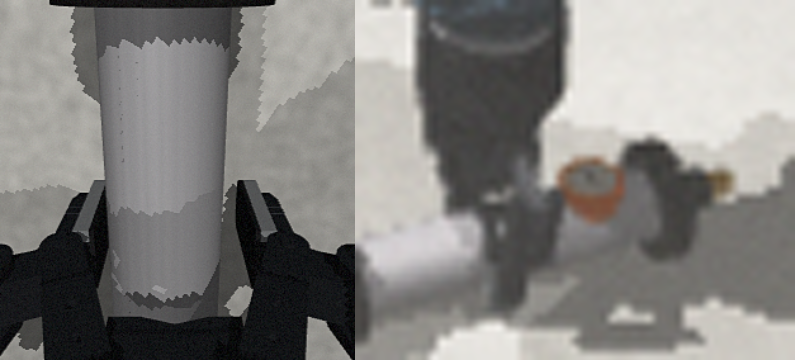

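The gauge is nearly up (crop (592,180), dial seen from above), with roughly 2–5° left. I'll push 2 mm more, centre the jaws on the barrel without touching it, then close.

```bash
python3 -m jog '[{"x":0,"y":2,"z":0,"ax":0,"ay":0,"az":0,"jaw":-0.18},{"x":0,"y":0,"z":0,"ax":0,"ay":0,"az":0,"jaw":-0.18},{"x":0,"y":-2.5,"z":-1,"ax":0,"ay":0,"az":0,"jaw":-0.18},{"x":1,"y":-2.5,"z":-1,"ax":0,"ay":0,"az":0,"jaw":-0.18},{"x":0,"y":0,"z":0,"ax":0,"ay":0,"az":0,"jaw":-0.18}]'
python3 g.py 9
```

```text
time: 13.78
tcp_pos: [0.5324, -0.1594, -0.0285]
eef_rot: [3.038, 0.8, 0.0]
ft_force: [-0.4, 0.0, -0.5]
grip_width: 0.05
gripper_force: 0.0
pump [ 0.5264 -0.164   0.0314] tool [-0.0075  0.0011 -0.0599]
pump_gauge [ 0.4891 -0.191   0.0595] tool [-0.0533  0.0062 -0.088 ]
pump_ring [ 0.4477 -0.2097  0.0324] tool [-0.0985  0.0021 -0.0609]
pump_knob [ 0.6452 -0.099   0.0346] tool [ 0.1279  0.003  -0.0631]
tilt deg -0.5567230586549644
r 0.026947063149223165 angle deg (+=still right) -8.385491116853665
```

View pics/c9.png

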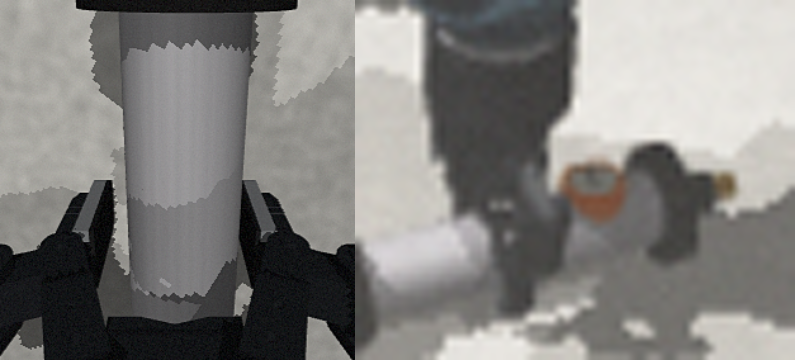

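The pump coasted slightly past, about -2 to -8°, and the barrel sits near the right pad. Narrowing the jaws gently should nudge it back about 2–3 mm, then I'll check.

```bash
python3 -m jog '[{"x":0,"y":0,"z":0,"ax":0,"ay":0,"az":0,"jaw":-0.13},{"x":0,"y":0,"z":0,"ax":0,"ay":0,"az":0,"jaw":-0.08},{"x":0,"y":0,"z":0,"ax":0,"ay":0,"az":0,"jaw":-0.03},{"x":0,"y":0,"z":0,"ax":0,"ay":0,"az":0,"jaw":-0.03}]'
python3 g.py 10
python3 - <<'E'
from tri import *
# dial ellipse from side pictures: orange+face region
for n in('8','9','10'):
    im=cv2.imread(f'pics/side{n}.png').astype(int);b,g,r=im[...,0],im[...,1],im[...,2]
    m=(r>g*1.35)&(g>b*1.1)&(r>90);m[:,:270]=0;m[:,300:]=0;m[:135]=0;m[175:]=0
    v,u=np.nonzero(m);print(n,len(u),u.mean().round(2),v.mean().round(2),u.min(),u.max(),v.min(),v.max())
E
```

```text
time: 15.38
tcp_pos: [0.5324, -0.1596, -0.0286]
eef_rot: [-3.038, -0.8, 0.0]
ft_force: [-0.0, 0.0, -0.2]
grip_width: 0.0443
gripper_force: 0.0
pump [ 0.5238 -0.1603  0.0301] tool [-0.0079 -0.0036 -0.0587]
pump_gauge [ 0.4872 -0.185   0.0587] tool [-0.0519 -0.0001 -0.0873]
pump_ring [ 0.4441 -0.2083  0.0331] tool [-0.1009 -0.0011 -0.0617]
pump_knob [ 0.6446 -0.0948  0.0333] tool [ 0.1295 -0.0011 -0.0619]
tilt deg -0.04973668488995715
r 0.02557533171025554 angle deg (+=still right) -2.1416284200218954
8 20 289.75 155.25 286 293 152 157
9 18 289.06 154.61 285 292 153 156
10 17 289.59 155.59 286 293 153 157
```

The gauge is up within about 3°. Now I'll grip.

```bash
python3 -m jog '[{"x":0,"y":-1,"z":0,"ax":0,"ay":0,"az":0,"jaw":-0.03},{"x":0,"y":0,"z":0,"ax":0,"ay":0,"az":0,"jaw":0.1},{"x":0,"y":0,"z":0,"ax":0,"ay":0,"az":0,"jaw":0.5},{"x":0,"y":0,"z":0,"ax":0,"ay":0,"az":0,"jaw":1},{"x":0,"y":0,"z":0,"ax":0,"ay":0,"az":0,"jaw":1},{"x":0,"y":0,"z":0,"ax":0,"ay":0,"az":0,"jaw":1}]'
python3 g.py 11
```

```text
time: 17.23
tcp_pos: [0.532, -0.1588, -0.0284]
eef_rot: [-3.038, -0.8, 0.0]
ft_force: [-2.5, 1.1, 5.5]
grip_width: 0.0384
gripper_force: 59.8
pump [ 0.5249 -0.1585  0.0306] tool [-0.0061 -0.0037 -0.059 ]
pump_gauge [ 0.4837 -0.1851  0.0558] tool [-0.055  -0.0009 -0.0842]
pump_ring [ 0.4449 -0.2079  0.0333] tool [-0.1    -0.0001 -0.0617]
pump_knob [ 0.6461 -0.0949  0.0327] tool [ 0.1307  0.0006 -0.0611]
tilt deg 0.14897428297072646
r 0.02263400872704079 angle deg (+=still right) 2.226995629659203
```

The grip holds at 60 N. The upward force fits the pads swinging forward as they close. A small trial lift comes first.

```bash
python3 -m jog '[{"x":0,"y":0,"z":-2,"ax":0,"ay":0,"az":0,"jaw":1},{"x":0,"y":0,"z":-4,"ax":0,"ay":0,"az":0,"jaw":1},{"x":0,"y":0,"z":-6,"ax":0,"ay":0,"az":0,"jaw":1},{"x":0,"y":0,"z":-8,"ax":0,"ay":0,"az":0,"jaw":1},{"x":0,"y":0,"z":0,"ax":0,"ay":0,"az":0,"jaw":1},{"x":0,"y":0,"z":0,"ax":0,"ay":0,"az":0,"jaw":1}]'
python3 g.py 12; python3 -c "
from bench import *
s=sense();print(s['ft_force'].round(2),s['torque'].round(3),s['grip_width'],s['time'])"
```

```text
time: 19.08
tcp_pos: [0.5319, -0.1587, -0.0086]
eef_rot: [3.038, 0.8, 0.0]
ft_force: [-0.2, 0.1, -2.4]
grip_width: 0.0383
gripper_force: 60.4
pump [ 0.5232 -0.1613  0.0487] tool [-0.0089 -0.002  -0.0573]
pump_gauge [ 0.486  -0.1841  0.0772] tool [-0.0525 -0.0005 -0.0858]
pump_ring [ 0.4448 -0.206   0.0533] tool [-0.0991 -0.0017 -0.0619]
pump_knob [ 0.6453 -0.096   0.0546] tool [ 0.1296  0.0013 -0.0631]
tilt deg -0.32569374992275013
r 0.023642455727975364 angle deg (+=still right) -1.4948600234365637
[-0.68  0.22 -2.63] [-0.021 -0.018  0.003] 0.03834536191516534 20.175
```

The pump is held level with the gauge up, and the force matches its weight of about 2.5 N. Lifting the remaining 130 mm.

```bash
python3 -m jog '[{"x":0,"y":0,"z":-6,"ax":0,"ay":0,"az":0,"jaw":1},{"x":0,"y":0,"z":-12,"ax":0,"ay":0,"az":0,"jaw":1},{"x":0,"y":0,"z":-16,"ax":0,"ay":0,"az":0,"jaw":1},{"x":0,"y":0,"z":-16,"ax":0,"ay":0,"az":0,"jaw":1},{"x":0,"y":0,"z":-16,"ax":0,"ay":0,"az":0,"jaw":1},{"x":0,"y":0,"z":-16,"ax":0,"ay":0,"az":0,"jaw":1},{"x":0,"y":0,"z":-16,"ax":0,"ay":0,"az":0,"jaw":1},{"x":0,"y":0,"z":-14,"ax":0,"ay":0,"az":0,"jaw":1},{"x":0,"y":0,"z":-12,"ax":0,"ay":0,"az":0,"jaw":1},{"x":0,"y":0,"z":-6,"ax":0,"ay":0,"az":0,"jaw":1},{"x":0,"y":0,"z":0,"ax":0,"ay":0,"az":0,"jaw":1},{"x":0,"y":0,"z":0,"ax":0,"ay":0,"az":0,"jaw":1}]'
python3 g.py 13
```

```text
time: 21.68
tcp_pos: [0.5315, -0.1585, 0.1207]
eef_rot: [-3.037, -0.799, 0.002]
ft_force: [-0.2, 0.0, -2.7]
grip_width: 0.0388
gripper_force: 60.5
pump [ 0.5249 -0.1602  0.1802] tool [-0.0066 -0.0018 -0.0595]
pump_gauge [ 0.4864 -0.1865  0.2087] tool [-0.0531  0.0021 -0.088 ]
pump_ring [ 0.4433 -0.2089  0.1843] tool [-0.1016  0.0004 -0.0635]
pump_knob [ 0.6445 -0.0952  0.1846] tool [ 0.1295  0.0005 -0.064 ]
tilt deg -0.07437652634473266
r 0.024396482035850067 angle deg (+=still right) -4.0029954801902194
```

```bash
python3 -c "
from bench import *
print(hand_in())"
```

```text
the job is handed in; nothing more can be done
None
```

The pump was rolled gauge-up (within about 4° by camera), then gripped, lifted about 15 cm, held level and handed in still in the grip; two slips on my side: the first push passed over the barrel without moving the pump because the fingertips sit about 4 cm higher than the reported TCP, and I viewed 11 pictures instead of the allowed 10.

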